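# Reset the tripped overload box through its recessed well

## Robot

A 6-joint arm with a two-finger parallel gripper is mounted at the origin on a cart in front of the work surface, level with it; the furniture and walls round the work are solid. World frame = base frame: x ahead of the robot, y to its left, z up, the work surface at z = 0. Lengths are in m, angles in degrees, forces in N, time in s.
With the tool pointing down it reaches from about 0.325 to 0.775 m from the base axis. Payload 5.5 kg.
Tool frame: the origin (TCP) lies at the centre of the arm's flange, where the gripper is bolted on; the fingertips stand 182 mm ahead of it and the grasp point (between the pads) lies 163 mm ahead of it; z points along the fingers, y is the direction in which the jaws open and shut (so a half turn about z gives the same grasp; the last joint's range is limited). The gripper opens to 88 mm and grips with 3 to 60 N. Pads are 20 mm wide; open, the fingers measure 115 mm over their backs; the gripper's body (75 mm by 178 mm) begins 61 mm behind the grasp point.
Start: joints at [72.382, 5.22, 70.514, -0, 104.267, -3.249], TCP at [0.149, 0.581, 0.405] pointing down, gripper open.
Joint ranges: [-164.24, 164.24], [-49.07, 125.15], [9.68, 141.18], [-86.29, 266.29], [3.28, 154.24], [-151.56, 151.56]. Speed limits (degrees/s): [147.25, 147.25, 172.46, 180, 180, 180].

## Interface

Orientations are given as [roll, pitch, yaw] about the fixed x, y, z axes, in that order (R = Rz(yaw) Ry(pitch) Rx(roll)).
In Python, from station import r gives the robot as it stands. The module is installed in compiled form; this text tells all that it offers. Calls block until the motion is done:
- r.reach(position, orientation): joint-space move of the TCP to a pose.
- r.servo_line(position, rotation=None, speed=0.15): straight line of the TCP; rotation=None keeps the orientation; speed is the mean speed in m/s.
- r.move_joints(angles): joint-space move.
- r.let_go() and r.grab(squeeze=None): open the fingers fully, or close them until they stop; squeeze is the grip in N (None keeps the last).
- r.wait(seconds).
- r.inverse_kinematics(position, orientation): joint angles nearest the present ones, or None.
- r.sense(): the state.
- r.snapshot(name): name is "side" or "top" or "wrist"; returns a dict with "frame" (420x560x3 uint8, red, green, blue), "fx", "fy", "cx", "cy" (pixels), "R" (3x3) and "t" (3): a world point X has camera coordinates R X + t. Camera axes: x right, y down, z forward; pixel columns grow to the right and rows downward; lengths in m; the calibration is good to about 2 mm. A picture is of the moment at which its call begins. There is no depth.
A pose or a line that the arm cannot do raises r.IKError and nothing moves.
- r.hand_in(): hands the job in, once; it reports no verdict.
The state is a dict: "clock": time; "joints": joint angles; "joint_vel": joint speeds; "joint_torque": joint torques, N m; "tcp_pos": TCP position; "orientation": TCP orientation; "contact_force": force on the tool from outside, world axes, zero at the start; "torque": the same for the moment, N m; "opening": finger opening in m.
Only numpy, scipy, OpenCV 4.12 (cv2) and the standard library are available. Lean on these libraries where they do the work, as an engineer would, in place of code of your own. Each camera call takes 0.05 s, during which the arm holds its last target.

## Task

One of the two grey overload boxes has tripped and shows a red lamp bar, while the other shows green. Reset the red one with the fingertips: push its black dust cover fully open by the yellow rib, reach into the well and gently press the sunken white key all the way down, keep it down for a full second, let it come up, then push the cover fully shut again. Only touch and push: do not lift, tip or shove the box, and leave the green box and everything else on the bench alone.

Things in the scene. Friction and masses are not known exactly. Their poses are not given: they have to be found in the camera images.
- tripped_unit: the tripped box, to be reset: a loose grey box on rubber feet, 120 x 150 x 50 mm (its x, y, z), 1 kg, with a red lamp bar (14 x 80 mm) along the front (-x) edge of its top, standing 9 mm proud. Origin: centre of its underside; z up. In this frame the well, a round hole 48 mm wide, opens in the top (z = 50 mm) at x = +12, y = -33 mm. Two 6 mm high rails run along y at x = -24 and +48 mm, beside the cover. The body's place also gives the yaw of everything on it
- tripped_cover (a joint): sliding dust cover of that box, in m: 0 = shut over the well, 0.062 = fully open (slid along the box's +y). Black plate 66 x 64 x 4 mm lying on the top, moved against about 1.2 N of friction, stays where left. While shut or partly shut it blocks the well
- tripped_rib (a point): centre of the yellow rib that stands up from the middle of the cover: 34 mm (box x) x 8 mm (box y) x 14 mm high, from 54 to 68 mm above the underside of the box; it lies at box x = +12, y = -33 mm + cover joint value. Push on its -y face to open, on its +y face to shut
- tripped_key (a joint): sunken white reset key in the well, in m: 0 = up, 0.006 = fully down; springs back; about 2.3 N to start it, 5 N fully down
- tripped_key_top (a point): centre of the key's round top face (34 mm wide), 14 mm below the rim of the well, 36 mm above the underside of the box; it goes straight down when pressed
- running_unit: the box that is running, to be left alone: a loose grey box on rubber feet, 120 x 150 x 50 mm (its x, y, z), 1 kg, with a green lamp bar (14 x 80 mm) along the front (-x) edge of its top, standing 9 mm proud. Origin: centre of its underside; z up. In this frame the well, a round hole 48 mm wide, opens in the top (z = 50 mm) at x = +12, y = -33 mm. Two 6 mm high rails run along y at x = -24 and +48 mm, beside the cover. The body's place also gives the yaw of everything on it
- running_cover (a joint): sliding dust cover of that box, in m: 0 = shut over the well, 0.062 = fully open (slid along the box's +y). Black plate 66 x 64 x 4 mm lying on the top, moved against about 1.2 N of friction, stays where left. While shut or partly shut it blocks the well
- running_rib (a point): centre of the yellow rib that stands up from the middle of the cover: 34 mm (box x) x 8 mm (box y) x 14 mm high, from 54 to 68 mm above the underside of the box; it lies at box x = +12, y = -33 mm + cover joint value. Push on its -y face to open, on its +y face to shut
- running_key (a joint): sunken white reset key in the well, in m: 0 = up, 0.006 = fully down; springs back; about 2.3 N to start it, 5 N fully down
- running_key_top (a point): centre of the key's round top face (34 mm wide), 14 mm below the rim of the well, 36 mm above the underside of the box; it goes straight down when pressed
- white_cap_jar: bystander, loose: small red jar with a white cap, 23 x 23 x 47 mm; origin at the centre of its underside
- black_cap_jar: bystander, loose: small amber-yellow jar with a black cap, 23 x 23 x 47 mm; origin at the centre of its underside
- blue_cap_bottle: bystander, loose: small white bottle with a blue cap, 36 x 36 x 60 mm; origin at the centre of its underside
- red_jar: bystander, loose: small dark red jar with a black cap, 23 x 23 x 47 mm; origin at the centre of its underside

How it is judged (in metres and radians):
On the way, in this order (a step that is already met when the one before it is completed fails the run):
1. the red box's cover is pushed fully open (at least 54 of 62 mm), its key still up (value of joint tripped_cover above 0.054 m and value of joint tripped_key below 0.002 m), for 0.1 s.
2. the sunken key is kept down (at least 4.5 of 6 mm) by the fingers for 0.8 s (value of joint tripped_key above 0.0045 m and contact force between the fingers and tripped_unit above 0.5 N), for 0.8 s.
At the end, for the whole second after the job is handed in: the red box's key is up (within 1 mm) and its cover shut (within 4 mm); the box stands level and still, within 30 mm of where it stood; the green box is within 20 mm of where it stood (value of joint tripped_cover below 0.004 m and value of joint tripped_key below 0.001 m and height (world z) of tripped_unit below 0.004 m and angle between tripped_unit's own z axis and vertical below 0.05 rad and linear speed of tripped_unit below 0.01 m/s and distance of tripped_unit from where it was at the start of the episode below 0.03 m and distance of running_unit from where it was at the start of the episode below 0.02 m); the robot touches nothing.
It fails at once if the red box is lifted, tipped or shoved more than 30 mm (height (world z) of tripped_unit above 0.008 m or angle between tripped_unit's own z axis and vertical above 0.1 rad or distance of tripped_unit from where it was at the start of the episode above 0.03 m).
It fails at once if the box or its key is rammed (more than 40 N) (contact force between the fingers and tripped_unit above 40 N).
It fails at once if the green box is disturbed: shoved more than 20 mm, its cover moved more than 20 mm or its key pressed (distance of any of running_unit, running_rib from where it was at the start of the episode above 0.02 m or value of joint running_key above 0.002 m).
It fails at once if a bystander is moved more than 20 mm, lifted or knocked over (distance of any of white_cap_jar, black_cap_jar, blue_cap_bottle, red_jar from where it was at the start of the episode above 0.02 m or angle between any of white_cap_jar, black_cap_jar, blue_cap_bottle, red_jar's own z axis and vertical above 0.4 rad).
It also fails if it takes over 45 s, if anything falls off the work surface, if the arm or the gripper's body presses on something with over 40 N, if the wrist force passes 120 N, or if a joint passes its speed limit or range.

## Working session

There is one attempt and no reset: what is moved stays moved. The work goes in short steps, each a Python script; the robot and the scene stay as the last script left them, time stands still between calls to the robot, and variables do not carry over. Pictures are saved under pics/ and viewed, and the job is handed in when it is done.

```bash
mkdir -p pics; cat > h.py <<'E'
import numpy as np, cv2
from station import r
def snap(n,f):
    s=r.snapshot(n); cv2.imwrite(f'pics/{f}.png',cv2.cvtColor(s['frame'],cv2.COLOR_RGB2BGR))
    np.savez(f'pics/{f}.npz',**{k:np.array(v) for k,v in s.items()}); return s
def ray(s,u,v,z):
    R=np.array(s['R']);t=np.array(s['t']);c=-R.T@t
    d=R.T@np.array([(u-s['cx'])/s['fx'],(v-s['cy'])/s['fy'],1]); return c+d*(z-c[2])/d[2]
E
python3 - <<'E'
from h import *
for n in ('top','side','wrist'):
    s=snap(n,n+'0'); print(n,s['fx'],s['fy'],s['cx'],s['cy'],-np.array(s['R']).T@np.array(s['t']))
print(r.sense())
E
```

```text
top 519.2595981464788 519.2595981464788 274.5916152214534 202.2681571492546 [0.35840911 0.20626555 1.19235056]
side 532.7028610638878 532.7028610638878 278.80511129977265 194.33419526517466 [-0.16825682 -0.40894063  0.53207566]
wrist 327.5111335198619 327.5111335198619 277.89014429054237 201.56689984943492 [0.08253565 0.59912235 0.38319916]
{'clock': 0.15, 'joints': array([ 7.23827620e+01,  5.25616239e+00,  7.05643897e+01, -1.53660850e-03,
        1.04264613e+02, -3.24652439e+00]), 'joint_vel': array([-0.011594  , -0.09377578, -0.24248576, -0.00465998, -0.08486863,
       -0.02763318]), 'joint_torque': array([ 1.14512874e-03, -4.47046137e+01, -4.06906343e+01,  6.98627648e-02,
        2.74941843e-02, -1.26386958e-04]), 'tcp_pos': array([0.14892205, 0.58129634, 0.40375161]), 'orientation': array([-1.79914887e+02, -3.33567476e-03,  1.65628906e+02]), 'contact_force': array([ 0.03683994,  0.07905289, -0.36995364]), 'torque': array([-0.02403517,  0.01470513,  0.01187502]), 'opening': 0.08786262757865504}
```

View pics/top0.png

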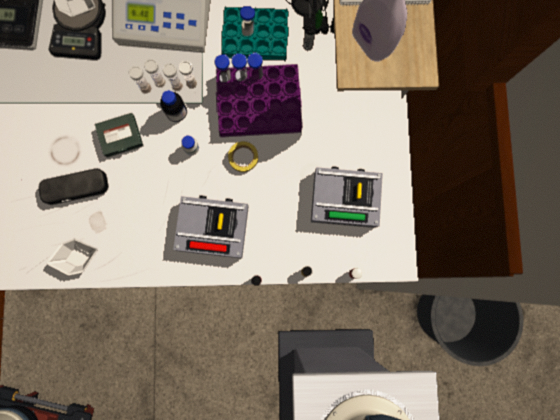

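View pics/side0.png

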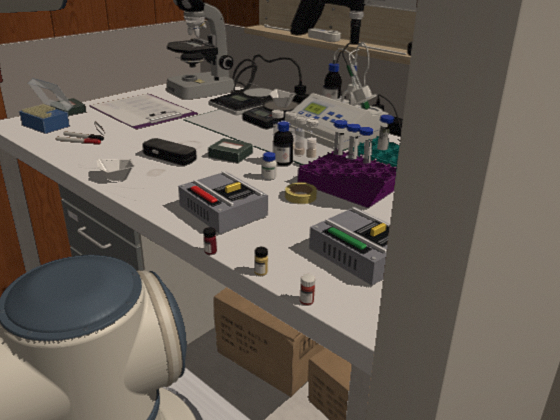

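View pics/wrist0.png

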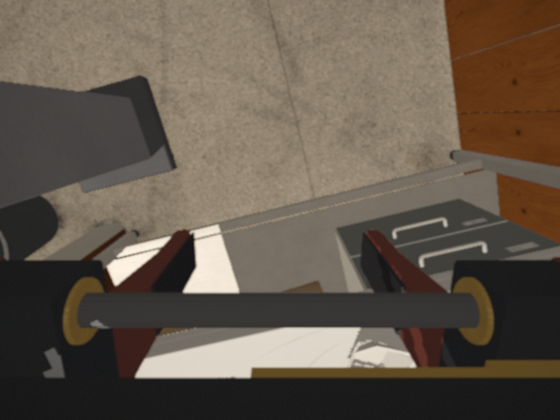

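The top view shows the red-lamp box centred near (211,228), with its lamp at (208,247) and its rib at (221,222). The green-lamp box is near (347,196). Three jars stand along the front edge at (256,280), (307,271) and (355,273), and the blue-cap bottle is at (189,145). Both covers are shut. Next I'll measure these positions.

```bash
cat >> h.py <<'E'
def mask(f,k):
    hsv=cv2.cvtColor(f,cv2.COLOR_RGB2HSV)
    if k=='red': return cv2.inRange(hsv,(0,200,120),(8,255,255))|cv2.inRange(hsv,(172,200,120),(180,255,255))
    if k=='green': return cv2.inRange(hsv,(50,150,80),(80,255,255))
    if k=='yellow': return cv2.inRange(hsv,(20,170,120),(32,255,255))
    if k=='blue': return cv2.inRange(hsv,(108,150,80),(125,255,255))
def blobs(f,k,amin=30):
    n,l,st,c=cv2.connectedComponentsWithStats(mask(f,k))
    return [(c[i],st[i],cv2.minAreaRect(np.argwhere(l==i)[:,::-1].astype(np.float32))) for i in range(1,n) if st[i,4]>=amin]
def locate(s,verbose=True):
    out={}
    for k,z in (('red',.059),('green',.059),('yellow',.068)):
        for c,st,rect in blobs(s['frame'],k):
            if k=='yellow' and st[2]>25: continue
            bp=cv2.boxPoints(rect); P=np.array([ray(s,*p,z) for p in bp])
            e=P[1]-P[0],P[2]-P[1]; L=max(e,key=lambda v:np.linalg.norm(v)); W=min(e,key=lambda v:np.linalg.norm(v))
            p=ray(s,*c,z); yaw=np.degrees(np.arctan2(L[1],L[0]))
            print(k,c.round(1),st,p.round(4),'LW',np.linalg.norm(L).round(4),np.linalg.norm(W).round(4),'dir',yaw.round(1))
            out.setdefault(k,[]).append(p)
    return out
E
python3 - <<'E'
from h import *
for n in ('top0','side0'):
    s=dict(np.load(f'pics/{n}.npz')); print(n); locate(s)
s=dict(np.load('pics/top0.npz'))
for n,u,v in (('jarL',256,280),('jarM',307,271),('jarR',355,273),): print(n,ray(s,u,v,.047).round(3))
print('bottle',ray(s,189,145,.06).round(3), 'base?',ray(s,370,400,0).round(3))
f=cv2.cvtColor(s['frame'],cv2.COLOR_RGB2BGR)[150:300,150:410]; cv2.imwrite('pics/topcrop.png',cv2.resize(f,None,fx=3,fy=3,interpolation=cv2.INTER_CUBIC))
s=dict(np.load('pics/side0.npz'));f=cv2.cvtColor(s['frame'],cv2.COLOR_RGB2BGR)[140:310,160:410]; cv2.imwrite('pics/sidecrop.png',cv2.resize(f,None,fx=3,fy=3,interpolation=cv2.INTER_CUBIC))
E
```

```text
top0
red [207.9 246. ] [190 241  37  11 246] [0.4362 0.338  0.059 ] LW 0.0797 0.0144 dir -97.4
green [346.5 215.1] [329 211  36   9 225] [0.4983 0.0332 0.059 ] LW 0.0782 0.0139 dir -96.1
yellow [359.2 190.3] [357 183   5  16  64] [0.5518 0.0043 0.068 ] LW 0.0335 0.0088 dir 177.4
yellow [220.1 220.6] [218 213   6  16  67] [0.4903 0.3103 0.068 ] LW 0.0336 0.0092 dir -7.3
side0
red [202.9 192.7] [192 187  22  13  77] [0.4314 0.3363 0.059 ] LW 0.0714 0.0139 dir -96.0
green [346.6 236.6] [329 228  36  19 129] [0.493  0.0305 0.059 ] LW 0.0777 0.0126 dir -96.3
yellow [232.9 187.2] [226 182  14  10  73] [0.4774 0.2984 0.068 ] LW 0.0321 0.0284 dir -6.9
yellow [378.7 228.7] [372 224  14  12  95] [ 0.5407 -0.0023  0.068 ] LW 0.0349 0.0224 dir -6.2
jarL [0.361 0.235 0.047]
jarM [0.378 0.123 0.047]
jarR [0.372 0.018 0.047]
bottle [0.663 0.38  0.06 ] base? [ 0.095 -0.011  0.   ]
```

View pics/topcrop.png

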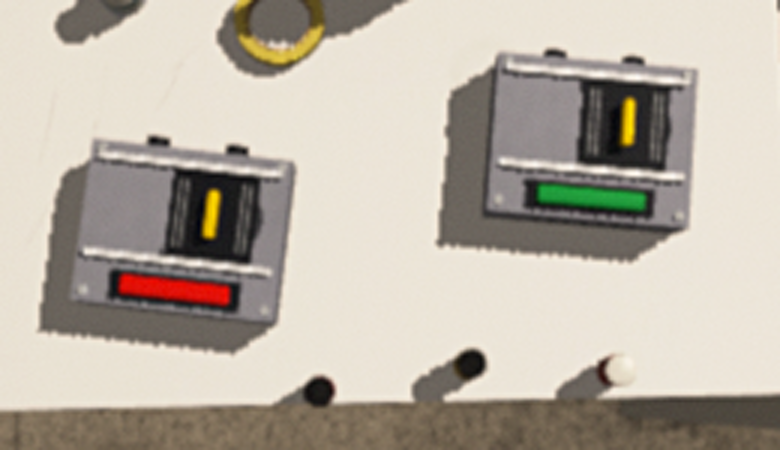

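View pics/sidecrop.png

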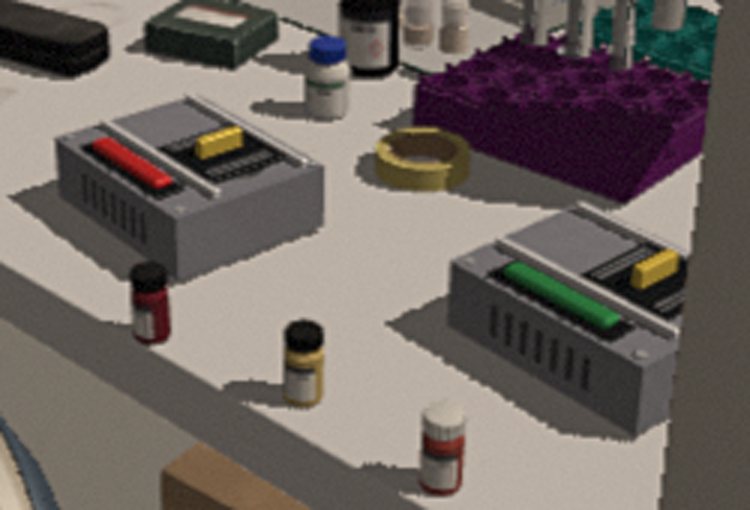

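The lamp runs along box y, which gives a yaw of about -7.3°. In the lamp frame the rib is at y = -0.021, not the -0.033 of a shut cover. The sliver of well showing beside the cover agrees, so it stands about 12 mm open. I'll close the fingers, hover to the -y side of the rib and look again.

```bash
cat >> h.py <<'E'
YAW=-7.3; a=np.radians(YAW); Rb=np.array([[np.cos(a),-np.sin(a)],[np.sin(a),np.cos(a)]])
RIB=np.array([.4903,.3103]); LAMP=np.array([.4362,.338])
q0=(Rb.T@(RIB-LAMP))[1]+.033
ORG=RIB-Rb@np.array([.012,-.033+q0])
ORI=[180,0,YAW+90]
def P(bx,by,tip): return [*(ORG+Rb@np.array([bx,by])),tip+.182]
E
python3 - <<'E'
from h import *
print(q0,ORG)
r.grab(5); print(r.sense()['opening'])
by=-.033+q0-.004-.010-.012
p=P(.012,by,.15); print(p)
for o in ([180,0,YAW+90],[180,0,YAW-90]): print(o,r.inverse_kinematics(p,o))
r.reach(p,ORI); s=r.sense(); print(s['tcp_pos'],s['orientation'],s['contact_force'],s['clock'])
snap('wrist','wrist1'); snap('side','side1');
E
```

```text
0.012398719265589244 [0.48101496 0.33225907]
0.0006944007128961942
[np.float64(0.4869963201763649), np.float64(0.28451074449265923), 0.33199999999999996]
[180, 0, 82.7] [ 2.68381193e+01 -4.67074895e-01  8.37028955e+01 -2.54444375e-14
  9.67641794e+01  3.41381193e+01]
[180, 0, -97.3] [  26.83811929   -0.4670749    83.7028955     0.           96.7641794
 -145.86188071]
[0.48657884 0.28535185 0.33230059] [ 1.79991813e+02 -3.48958106e-02  8.28088504e+01] [-0.12051685  0.95650503  0.33998152] 3.1583
```

View pics/wrist1.png

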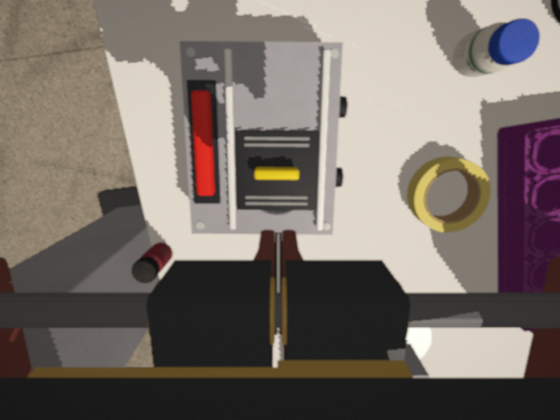

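View pics/side1.png

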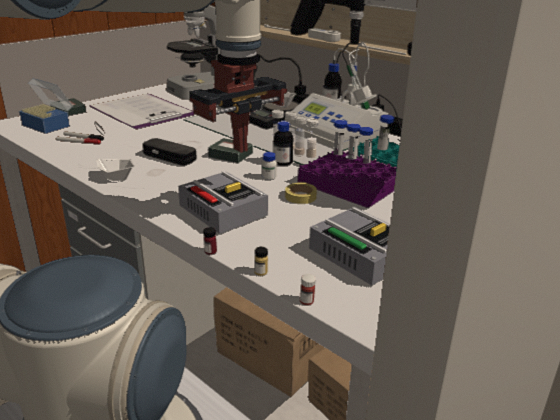

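The wrist view shows the box square to the tool. The lamp is at (203,143), the rib at (276,174), a sliver of well shows below the cover at (278,212), and the fingertips are at about (278,240). The side view shows the arm hovering clear. I'll cross-check positions from the wrist view.

```bash
python3 - <<'E'
from h import *
s=dict(np.load('pics/wrist1.npz')); o=locate(s)
for k in ('red','yellow'):
    for p in o.get(k,[]): print(k,'box frame',(Rb.T@(p[:2]-ORG)).round(4))
E
```

```text
red [202.6 144.4] [ 193   92   21  103 1724] [0.4352 0.341  0.059 ] LW 0.0773 0.0133 dir -97.0
red box frame [-0.0465  0.0029]
```

```bash
python3 - <<'E'
from h import *
s=dict(np.load('pics/wrist1.npz'))
for c,st,rect in blobs(s['frame'],'yellow',100):
    p=ray(s,*c,.068); print(c,st,p,(Rb.T@(p[:2]-ORG)).round(4),rect)
E
```

```text
[275.88293651 173.80753968] [254 168  46  12 504] [0.4881326  0.31310148 0.068     ] [ 0.0095 -0.0181] ((276.5, 173.49998474121094), (44.99999237060547, 10.999998092651367), -0.0)
```

The wrist and top views agree within 3 mm, so I'll use the mean. Now I'll descend behind the rib and push it open in small steps, watching the force.

```bash
cat >> h.py <<'E'
ORG=ORG+np.array([-.001,.0012])
def F(): s=r.sense(); return Rb.T@s['contact_force'][:2], s['contact_force'][2], s
def where():
    s=r.sense(); b=Rb.T@(s['tcp_pos'][:2]-ORG); return b, s['tcp_pos'][2]-.182
E
python3 - <<'E'
from h import *
by0=-.033+q0-.004-.010-.012
r.servo_line(P(.012,by0,.15)); 
r.servo_line(P(.012,by0,.061),speed=.08); r.wait(.2)
f0,z0,_=F(); print('base',f0,z0,where())
end=-.033+.062-.004-.010
by=by0
while by<end+.006:
    by+= .006 if by<end-.010 else .002
    r.servo_line(P(.012,by,.061),speed=.04)
    f,z,s=F(); b,t=where(); print(round(by,4),b.round(4),round(t,4),(f-f0).round(2),round(z-z0,2),round(s['clock'],2))
    if abs(f[1]-f0[1])>4.5 and by>end-.012: break
E
```

```text
base [-0.31618942  0.76035832] -0.9178199097859535 (array([ 0.01208793, -0.04652741]), np.float64(0.061544474919304815))
-0.0406 [ 0.0119 -0.0403] 0.061 [-0.25 -0.87] 0.47 5.27
-0.0346 [ 0.0119 -0.0343] 0.0609 [-0.19 -0.56] 0.79 5.57
-0.0286 [ 0.012  -0.0283] 0.061 [ 1.29 -0.62] 1.16 5.87
-0.0226 [ 0.012  -0.0223] 0.061 [ 0.87 -1.1 ] 1.16 6.17
-0.0166 [ 0.0119 -0.0163] 0.061 [ 0.3  -0.53] -0.03 6.47
-0.0106 [ 0.012  -0.0103] 0.061 [ 0.64 -0.96] 1.12 6.77
-0.0046 [ 0.012  -0.0043] 0.061 [ 1.27 -0.44] 0.73 7.07
0.0014 [0.0119 0.0017] 0.061 [-0.32 -0.83] -0.02 7.37
0.0074 [0.012  0.0077] 0.061 [ 0.2  -1.08] 0.83 7.67
0.0094 [0.012  0.0095] 0.061 [-0.58 -0.64] 0.92 7.92
0.0114 [0.012  0.0115] 0.061 [ 0.77 -1.75] -0.07 8.17
0.0134 [0.012  0.0135] 0.061 [ 0.09 -0.71] 1.1 8.42
0.0154 [0.0121 0.0148] 0.061 [-0.62 -6.59] 3.27 8.67
```

The force jumped to 6.6 N exactly where the end stop was predicted. I'll back off, lift and check the key from above.

```bash
python3 - <<'E'
from h import *
r.servo_line(P(.012,.003,.061),speed=.08)
r.servo_line(P(.012,.003,.13),speed=.15)
r.servo_line(P(.012,-.10,.16),speed=.2); r.wait(.2)
s=snap('wrist','wrist2'); t=snap('top','top2')
o=locate(s)
for c,st,rect in blobs(s['frame'],'yellow',100):
    p=ray(s,*c,.068); print('rib',c,st,p,(Rb.T@(p[:2]-ORG)).round(4))
for c,st,rect in blobs(s['frame'],'red',300):
    p=ray(s,*c,.059); print('lamp',c,(Rb.T@(p[:2]-ORG)).round(4))
print(r.sense()['clock'])
E
```

```text
red [202.7  69. ] [ 191   15   23  111 1757] [0.4356 0.3435 0.059 ] LW 0.0775 0.0131 dir -96.0
rib [280.70778267  29.30543319] [256  22  48  17 681] [0.49639197 0.36089361 0.068     ] [0.0128 0.0293]
lamp [202.70802504  69.0153671 ] [-0.0454  0.0044]
10.5667
```

View pics/wrist2.png

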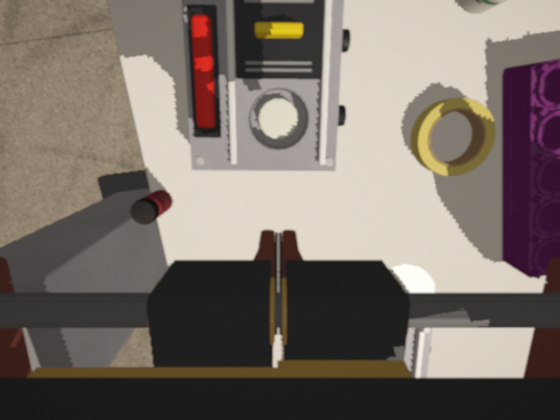

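View pics/top2.png

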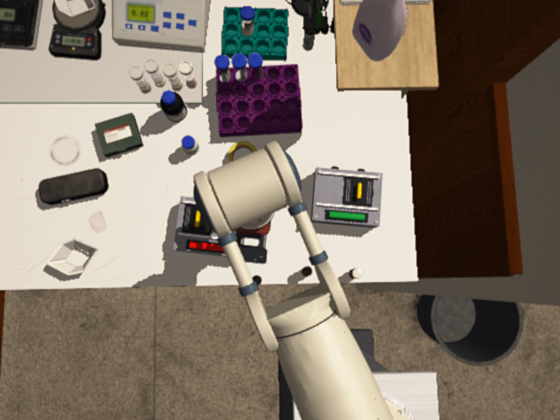

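The wrist view shows the cover open, with the rib at (281,29), and the white key in the well at (278,118). I'll take the key position from the well and key contours.

```bash
python3 - <<'E'
from h import *
s=dict(np.load('pics/wrist2.npz')); hsv=cv2.cvtColor(s['frame'],cv2.COLOR_RGB2HSV)
m=cv2.inRange(hsv,(0,0,190),(180,60,255)); w=np.zeros_like(m); w[88:150,240:315]=m[88:150,240:315]
n,l,st,c=cv2.connectedComponentsWithStats(w); i=1+np.argmax(st[1:,4]); print(st[i],c[i])
p=ray(s,*c[i],.036); print(p,(Rb.T@(p[:2]-ORG)).round(4), 'expected .012,-.033', (ray(s,*(c[i]+[17,0]),.036)-p))
E
```

```text
[ 259   99   38   39 1111] [277.3960396  117.39783978]
[0.48644869 0.30176915 0.036     ] [ 0.0104 -0.0306] expected .012,-.033 [ 0.01419564 -0.00179269  0.        ]
```

```bash
python3 - <<'E'
from h import *
X,Y=.0115,-.032
r.servo_line(P(X,Y,.10),speed=.15)
r.servo_line(P(X,Y,.044),speed=.06); r.wait(.2)
f0,z0,s=F(); print('base',f0,z0,where(),s['clock'])
tip=.044
while tip>.025:
    tip-= .002 if tip>.039 else .001
    r.servo_line(P(X,Y,tip),speed=.02); r.wait(.05)
    f,z,s=F(); b,t=where(); print(round(tip,4),b.round(4),round(t,4),(f-f0).round(2),round(z-z0,2))
    if z-z0>9 : break
for i in range(4):
    r.wait(.35); f,z,s=F(); print('hold',round(z-z0,2),round(where()[1],4),round(s['clock'],2))
E
```

```text
base [ 0.73846651 -0.43864311] -0.2051531930769944 (array([ 0.01158523, -0.03190738]), np.float64(0.044505374315580465)) 12.6083
0.042 [ 0.0115 -0.032 ] 0.0419 [-1.19  0.41] -0.11
0.04 [ 0.0115 -0.032 ] 0.0398 [-0.7   0.23] -0.03
0.038 [ 0.0115 -0.032 ] 0.0379 [-0.83  0.79] 0.19
0.037 [ 0.0115 -0.032 ] 0.037 [-0.94  0.4 ] 0.12
0.036 [ 0.0116 -0.0319] 0.0364 [-1.55  1.36] 1.81
0.035 [ 0.0116 -0.0319] 0.0352 [-0.55  0.96] 3.32
0.034 [ 0.0116 -0.0319] 0.0341 [-0.38  1.22] 3.11
0.033 [ 0.0116 -0.0319] 0.0331 [-0.49  1.05] 3.7
0.032 [ 0.0116 -0.0319] 0.0321 [0.82 1.  ] 2.9
0.031 [ 0.0116 -0.032 ] 0.0311 [1.16 2.06] 4.15
0.03 [ 0.0116 -0.032 ] 0.0304 [-0.38  0.92] 5.81
0.029 [ 0.0115 -0.032 ] 0.0302 [-2.31 -0.73] 10.84
hold 10.51 0.0302 16.56
hold 9.9 0.0302 16.91
hold 10.44 0.0303 17.26
hold 10.07 0.0303 17.61
```

The key bottomed at tip z = 0.030 with about 10 N and was held for over 1.4 s. Next I'll lift, go over the rib and push the cover shut.

```bash
python3 - <<'E'
from h import *
r.servo_line(P(.0115,-.032,.044),speed=.04)
r.servo_line(P(.0115,-.032,.10),speed=.12)
r.servo_line(P(.012,.056,.10),speed=.15)
r.servo_line(P(.012,.056,.061),speed=.08); r.wait(.2)
f0,z0,_=F(); print('base',f0,z0,where())
end=-.033+.004+.010; by=.056
while by>end-.006:
    by-= .006 if by>end+.010 else .002
    r.servo_line(P(.012,by,.061),speed=.04)
    f,z,s=F(); b,t=where(); print(round(by,4),b.round(4),(f-f0).round(2),round(z-z0,2),round(s['clock'],2))
    if abs(f[1]-f0[1])>4.5 and by<end+.012: break
E
```

```text
base [-0.08420893  0.9717898 ] 0.39764314119328875 (array([0.01213001, 0.05614739]), np.float64(0.06183675136722505))
0.05 [0.0121 0.0497] [ 0.07 -0.41] -0.39 20.62
0.044 [0.0121 0.0437] [ 0.3  -0.85] -0.42 20.92
0.038 [0.012  0.0377] [-0.01 -0.83] -0.3 21.22
0.032 [0.0121 0.0317] [-0.56 -0.23] -0.3 21.52
0.026 [0.012  0.0257] [ 0.69 -0.72] 0.28 21.82
0.02 [0.012  0.0197] [ 0.27 -1.03] 0.19 22.12
0.014 [0.0121 0.0137] [-0.77 -1.85] -0.47 22.42
0.008 [0.0121 0.0077] [-0.22 -1.35] -0.24 22.72
0.002 [0.012  0.0017] [-0.34 -0.32] -0.57 23.02
-0.004 [ 0.012  -0.0043] [ 0.46 -1.71] -1.17 23.32
-0.01 [ 0.012  -0.0103] [ 0.64 -1.33] -0.42 23.62
-0.012 [ 0.012  -0.0121] [-1.4  -0.48] -0.62 23.87
-0.014 [ 0.012  -0.0141] [-0.1  -1.23] -1.4 24.12
-0.016 [ 0.012  -0.0161] [ 0.56 -0.2 ] -0.33 24.37
-0.018 [ 0.012  -0.0178] [0.11 2.41] -1.3 24.62
-0.02 [ 0.0119 -0.0197] [0.83 3.58] -1.2 24.87
-0.022 [ 0.0119 -0.0217] [-1.19  3.59] -0.99 25.12
-0.024 [ 0.0119 -0.0238] [0.52 3.65] -1.1 25.37
-0.026 [ 0.0119 -0.0259] [-1.09  4.64] -1.22 25.62
```

The force rose at -0.018, where the cover reached its shut stop. It then stayed level at about 3.6 N, so the loose box slid roughly 7 mm. I'll back off and verify.

```bash
python3 - <<'E'
from h import *
r.servo_line(P(.012,-.005,.061),speed=.08)
r.servo_line(P(.012,-.005,.15),speed=.15)
r.servo_line(P(.012,-.060,.16),speed=.2); r.wait(.2)
s=snap('wrist','wrist3')
for k,z,a_ in (('yellow',.068,100),('red',.059,800)):
  for c,st,rect in blobs(s['frame'],k,a_):
    p=ray(s,*c,z); print(k,c,st,(Rb.T@(p[:2]-ORG)).round(4),rect[2])
r.reach([.30,.42,.42],ORI)
r.wait(.3); locate(snap('top','top3')); snap('side','side3'); s=r.sense(); print(s['clock'],s['contact_force'],s['tcp_pos'])
E
python3 - <<'E'
import cv2
f=cv2.imread('pics/top3.png')[150:300,150:410]; cv2.imwrite('pics/top3c.png',cv2.resize(f,None,fx=3,fy=3,interpolation=cv2.INTER_CUBIC))
E
```

```text
yellow [277.14669421 181.84504132] [256 176  44  12 484] [ 0.0105 -0.0396] 90.0
red [206.57378049 137.29695122] [ 198   85   19  102 1640] [-0.045  -0.0059] 88.12212371826172
red [211.1 246.2] [193 241  37  11 246] [0.4356 0.331  0.059 ] LW 0.0798 0.0143 dir -98.2
green [346.4 215.2] [329 211  36   9 227] [0.4983 0.0334 0.059 ] LW 0.0782 0.014 dir -95.8
yellow [359.2 190.3] [357 183   5  16  64] [0.5518 0.0043 0.068 ] LW 0.0335 0.0088 dir 177.4
yellow [229.5 221.7] [227 214   6  17  69] [0.4875 0.29   0.068 ] LW 0.0352 0.0092 dir -7.4
28.8333 [ 0.38614255  0.67269093 -0.87531895] [0.30052473 0.41971901 0.41974434]
```

View pics/wrist3.png

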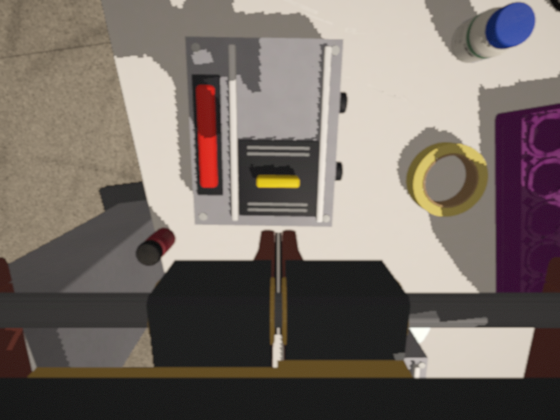

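View pics/top3c.png

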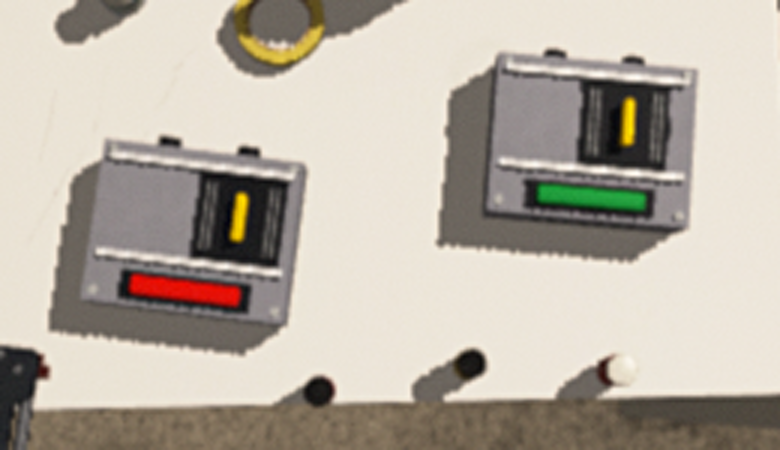

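View pics/side3.png

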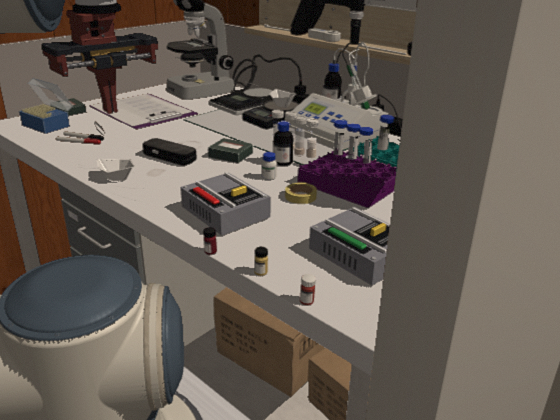

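In all three views the cover is shut, with the rib 33.7 to 34 mm from the lamp centre along box y (33 expected). The red box moved about 7 mm, well under the 30 mm limit. The green box and jars haven't moved, and the arm is clear of everything.

```bash
python3 -c "
from station import r
r.hand_in(); print(r.sense()['clock'])"
```

```text
the job is handed in; nothing more can be done
the job is handed in; nothing more can be done
```

I reset the red box and handed the job in at about 29 s of the 45 s allowed; the interface reports no verdict.

- **Opening:** I pushed the cover open by the rib until it hit its end stop at about 6.6 N. The rib then measured +29.3 mm along box y, against 29 mm for fully open.
- **Key:** I pressed it 6 mm to the bottom at about 10 N, held it for over 1.4 s and let it up. I could not see it afterwards because the cover is shut over it.
- **Closing:** I pushed the cover shut to its stop. In the last wrist and top views the rib was 33.7–34 mm from the lamp centre along box y; fully shut is 33 mm.

**Didn't go as expected:**
- **Box slid:** the last few millimetres of the closing push slid the loose box about 7 mm along its -y, within the 30 mm limit. It looks level.
- **Cover not shut at start:** it already stood about 12 mm open in the first pictures, so I opened it from there.
- **Lamp:** it still showed red in the last pictures.
- **Camera agreement:** the wrist and top cameras differed by up to 3 mm, so I used their mean.

The green box measured the same before and after, and the bystanders look unmoved in the last top and side pictures. The arm was parked clear of everything.

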